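# Level the desk shelf with its foot and keep the spirit level pressed down

### The job

The little three-footed shelf on the desk has sunk at its knob end, so counting beads roll off it. Set the spirit level gently down lengthwise on the bare board and let go of it, then turn the levelling knob until the bubble stands between the two black lines. Finish by pressing down on top of the level with about a kilogram of push and keep holding it pressed like that, bubble still centred, while I tighten the lock nut; leave the abacus, the touch card and the pen pot where they are.

Things in the scene. Friction and masses are not known exactly. Their poses are not given: they have to be found in the camera images.
- level: aluminium spirit level with black end caps: a plain bar 200 mm long (its x), 24 mm wide (its y), 44 mm high (its z), 0.34 to 0.48 kg; origin at the centre of its underside. It starts on the desk, right way up, to the left or right of the shelf, and may be laid either way round. Its top is flat and may be pressed anywhere along the middle; pressing well off the middle can tip the reading slightly
- vial_middle (a point): middle of the yellow-green vial let flush into the level's top face, 44 mm above the underside. The vial is 62 mm long, along the bar; two black rings on it stand 21 mm apart, 10.5 mm either side of this point
- bubble (a joint): place of the white bubble (16 mm long) along the vial, m from its middle, positive towards the level's own +x end, at most 0.02; between the lines when within 0.0025 of 0. It runs to the HIGHER end, 2.5 mm per milliradian of slope, and settles in about 1.5 s. On the desk, which is flat, it is centred
- bubble_centre (a point): top of the bubble, in the level's top face; it moves with the bubble
- board: plywood board of the shelf, 160 mm deep (its x), 380 mm long (its y), 18 mm thick; origin at the centre of its top face, about 95 mm above the desk, z up. The +y end stands on a grey end panel with two rubber pads and cannot shift; the -y end is carried by the levelling foot and starts 0.8 to 2 mm too low (slope 2.6 to 5.9 milliradians). It tilts only along its length
- board_spot (a point): point on the board's top face, 30 mm from its middle towards the panel end: a good place for the middle of the level, clear of the knob
- knob_grip (a point): centre of the levelling knob: a black fluted upright cylinder, 40 mm in diameter, 30 mm high, standing on the board 155 mm from its middle towards -y; this point is on its axis, half-way up, 31 mm above the board's top (the knob reaches from about 16 to 46 mm above the board). It can be taken at any yaw
- foot_pad (a point): underside of the knob's spindle, on the desk below the knob. Knob and spindle turn together, stiffly (0.12 N m), and stay where left. Clockwise seen from above raises this end of the board: 4 mm a turn, that is 1.93 milliradians of slope or 4.8 mm of bubble travel per radian; anticlockwise lowers it. Level lies 1.4 to 3 rad clockwise of the start, the stop 2.5 rad beyond level
- abacus: bystander: black-framed abacus with white and orange beads, 260 x 66 x 16 mm, lying on the desk on the other side of the shelf from the level; origin under its centre
- touch_card: bystander: white board 100 x 160 x 8 mm with six brown raised discs, lying beyond the shelf; origin under its centre
- pen_pot: bystander: grey pot of pens, 72 mm in diameter, 90 mm high (about 150 mm with the pens), beyond the shelf; origin under its centre
There are look-alikes about, which are no part of the job. Several things look just like the level: the one meant starts farthest to the robot's left.

How it is judged:
On the way, in this order (a step that is already met when the one before it is completed fails the run):
1. the level lies flat and lengthwise on the bare board, let go (x of level in the frame of board between -0.055 and 0.055 m and y of level in the frame of board between -0.035 and 0.09 m and z of level in the frame of board between -0.004 and 0.004 m and angle between the x axis of level and the y axis of board, either way round below 0.17 rad and contact force between the fingers and level below 0.1 N and linear speed of level below 0.01 m/s), for 0.3 s.
2. the board has been levelled with the foot: the bubble stands between the lines (x of level in the frame of board between -0.055 and 0.055 m and y of level in the frame of board between -0.035 and 0.09 m and z of level in the frame of board between -0.004 and 0.004 m and angle between the x axis of level and the y axis of board, either way round below 0.17 rad and value of joint bubble between -0.0025 and 0.0025 m and angle between board's own z axis and vertical below 0.002 rad), for 0.5 s.
At the end, for the whole second after the job is handed in: The level lies flat, lengthwise (within 10 degrees) and wholly on the bare board; bubble within 2.5 mm of the middle, board within 2 milliradians of level; the fingers keep pressing it down: 8 to 30 N between level and board, its own 3.4 to 4.8 N of weight included (all of step 2 and contact force between level and board between 8 and 30 N and contact force between the fingers and level above 3 N and linear speed of level below 0.01 m/s); the arm keeps its last pose, push and grip.
It fails at once if the level is slammed or leant on (over 60 N on the board) (contact force between level and board above 60 N).
It fails at once if a bystander is disturbed (shifted over 20 mm) (distance of any of abacus, touch_card, pen_pot from where it was at the start of the episode above 0.02 m).
It also fails if it takes over 72 s, if anything falls off the work surface, if the arm or the gripper's body presses on something with over 40 N, if the wrist force passes 120 N, or if a joint passes its speed limit or range.

### The arm

A 6-joint arm with a two-finger parallel gripper is mounted at the origin on the work surface. World frame = base frame: x ahead of the robot, y to its left, z up, the work surface at z = 0. Lengths are in m, angles in rad, forces in N, time in s.
With the tool pointing down it reaches from about 0.375 to 0.975 m from the base axis. Payload 3.8 kg.
Tool frame: the origin (TCP) lies at the very end of the fingers, on their centre line; the grasp point (between the pads) lies behind it (bot.tcp_to_grasp is the y of the grasp point in the tool frame, in m); y points along the fingers, z is the direction in which the jaws open and shut, and the axes are right-handed (so a half turn about y gives the same grasp; the last joint's range is limited). The gripper opens to 85 mm and grips with 20 to 120 N. Pads are 22 mm wide; open, the fingers measure 114 mm over their backs; the gripper's body (76 mm by 85 mm) begins 54 mm behind the grasp point. The pads swing forward as they close: fully open they stand 13 mm farther back than shut.
Start: joints at [1.134, 0.264, 1.604, -0, 1.274, -0.037], TCP at [0.263, 0.622, 0.231] pointing down, gripper open.
Joint ranges: [-2.63, 2.63], [-0.94, 2.18], [0.31, 2.57], [-1.31, 4.45], [0, 2.66], [-2.55, 2.55]. Speed limits (rad/s): [2.57, 2.57, 3.14, 3.14, 3.14, 3.14].

### API

Orientations are given as a rotation vector (axis times angle).
In Python, from workcell import bot, optics, workorder gives the robot as it stands.
- The arm moves only by the shell command python3 -m handwheel 'ROWS' [FORCE]. ROWS is JSON, a list of rows, each a list of 7 numbers: the shift along the tool's x, y, z in m, then the turn, a rotation vector about the tool's x, y, z in rad, then the opening, from 0 (shut) to 1 (fully open). A call has 1 to 8 rows; each row shifts and turns the commanded pose from where the row before left it, along the tool's axes as they then stand; what a row does not reach is not made up. A row lasts 1/8 s, in which the tool goes at most 62.5 mm and 10.7 degrees, less where a joint would pass 70% of its speed; a pose out of reach is approached as far as the arm can. A call with a gripper value outside its range is refused whole. The fingers move at their own pace and stop on an object; FORCE is the grip in N (left out, the last holds). Time passes only in rows, so rows that do not move let the fingers close. It gives the time, the measured TCP pose, the force and the opening at its end, in the units of the state.
- bot.read_state(): the state, without advancing time (a new reading comes with each control period).
- optics.read_camera(name): name is "scene" or "side" or "wrist"; returns a dict with "image" (384x512x3 uint8, red, green, blue), "z_map" (384x512 float32, m along the optical axis (not along the pixel's ray), 0 where there is no reading), "mtx" (3x3 intrinsics, pixels), "dist" ([k1, k2, p1, p2, k3] as OpenCV has them; the pictures are not rectified), "world_from_camera" (4x4, takes a point from camera to world coordinates); the wrist camera has in their place "hand_eye" (4x4, takes a point from camera to tool coordinates, whose origin is the TCP and whose axes are the tool frame's). Camera axes: x right, y down, z forward; pixel columns grow to the right and rows downward; lengths in m; the calibration is good to about 2 mm. A picture is of the moment at which its call begins: read the wrist's pose just before it.
- workorder.finish_job(): hands the job in, once; it reports no verdict.
The state is a dict: "time": time; "q": joint angles; "joint_vel": joint speeds; "joint_torque": joint torques, N m; "tool_pos": TCP position; "tcp_rot": TCP orientation; "wrist_force": force on the tool from outside, world axes, zero at the start; "torque": the same for the moment, N m; "width": opening from 0.0 (shut) to 1.0 (fully open).
Only numpy, scipy, OpenCV 4.12 (cv2) and the standard library are available. Lean on these libraries where they do the work, as an engineer would, in place of code of your own. Each camera call takes 0.05 s, during which the arm holds its last target.

## Working session

There is one attempt and no reset: what is moved stays moved. The work goes in short steps, Python scripts to look and compute and a shell command to move; the robot and the scene stay as the last step left them, time stands still between calls to the robot, and variables do not carry over. Pictures are saved under pics/ and viewed, and the job is handed in when it is done.

```bash
ls; mkdir -p pics
cat > h.py <<'E'
import numpy as np, cv2
from workcell import bot, optics, workorder
from scipy.spatial.transform import Rotation as R
def cam(n):
    s=bot.read_state(); c=optics.read_camera(n)
    if n=="wrist":
        T=np.eye(4);T[:3,:3]=R.from_rotvec(s["tcp_rot"]).as_matrix();T[:3,3]=s["tool_pos"]
        c["W"]=T@np.array(c["hand_eye"])
    else: c["W"]=np.array(c["world_from_camera"])
    return c
def save(c,f,crop=None,k=1):
    im=c["image"]
    if crop: im=im[crop[1]:crop[3],crop[0]:crop[2]]
    cv2.imwrite("pics/"+f,cv2.resize(im[:,:,::-1],None,fx=k,fy=k,interpolation=cv2.INTER_CUBIC))
def ray(c,uv):
    p=cv2.undistortPoints(np.array(uv,float).reshape(-1,1,2),np.array(c["mtx"]),np.array(c["dist"])).reshape(-1,2)
    d=np.c_[p,np.ones(len(p))]; return c["W"][:3,3], d@c["W"][:3,:3].T
def onz(c,uv,z):
    o,d=ray(c,uv); return o+d*((z-o[2])/d[:,2])[:,None]
def depth(c,uv):
    o,d=ray(c,uv); z=np.array([c["z_map"][int(round(v)),int(round(u))] for u,v in uv]); return o+d*z[:,None]
def proj(c,P):
    Wi=np.linalg.inv(c["W"]); 
    return cv2.projectPoints(np.array(P,float).reshape(-1,1,3),cv2.Rodrigues(Wi[:3,:3])[0],Wi[:3,3],np.array(c["mtx"]),np.array(c["dist"]))[0].reshape(-1,2)
np.set_printoptions(precision=4,suppress=True)
E
python3 - <<'E'
from h import *
print(bot.read_state(), bot.tcp_to_grasp)
for n in("scene","side","wrist"):
    c=cam(n); save(c,n+"0.png",k=1.5); print(n,c["W"])
E
```

```text
pics
{'time': 0.0, 'q': array([ 1.1341,  0.2647,  1.6054, -0.    ,  1.2737, -0.0369]), 'joint_vel': array([-0.0005,  0.0026, -0.0016, -0.0003, -0.0001,  0.0018]), 'joint_torque': array([  0.0023, -51.5104, -36.7314,  -0.0001,   0.013 ,  -0.    ]), 'tool_pos': array([0.2624, 0.6211, 0.23  ]), 'tcp_rot': array([-1.5501,  0.314 , -0.3133]), 'wrist_force': array([0.2555, 0.4813, 0.5036]), 'torque': array([0.0251, 0.0154, 0.0135]), 'width': 1.0012714804116207} -0.0187
scene [[ 0.539   0.7029 -0.4641  1.0066]
 [ 0.8422 -0.4569  0.2861 -0.2776]
 [-0.011  -0.5451 -0.8383  0.9313]
 [ 0.      0.      0.      1.    ]]
side [[ 0.8438 -0.3435  0.4123  0.0142]
 [-0.5366 -0.5313  0.6556 -0.8859]
 [-0.0062 -0.7744 -0.6326  0.9737]
 [ 0.      0.      0.      1.    ]]
wrist [[ 0.3899  0.8835  0.2595  0.196 ]
 [ 0.9209 -0.3735 -0.112   0.6494]
 [-0.002   0.2826 -0.9592  0.3736]
 [ 0.      0.      0.      1.    ]]
```

View pics/scene0.png

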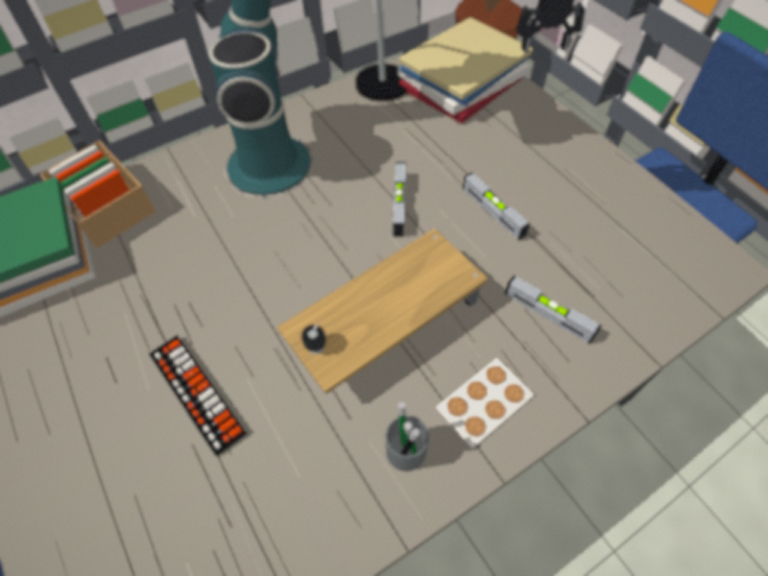

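View pics/side0.png

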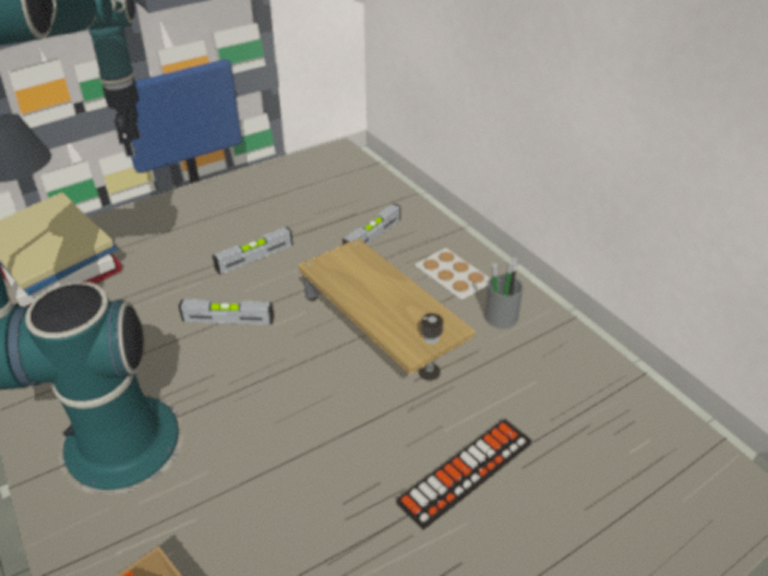

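View pics/wrist0.png

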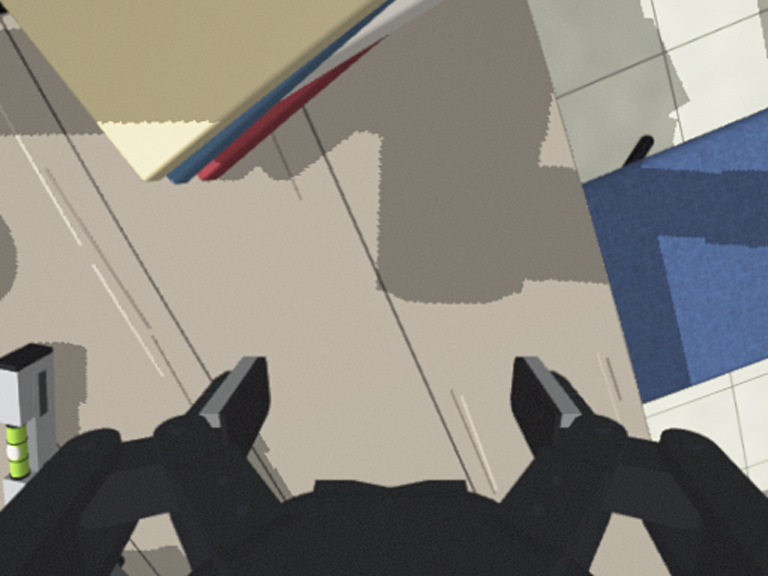

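The three look-alikes are at (399,198), (496,205) and (553,308) in the enlarged scene view. In the side view they are at (226,311), (253,250) and (373,225). The shelf is at about (385,310) in the scene view, with its black knob at (313,338). Next I'll measure them all.

```bash
cat >> h.py <<'E'
def comps(m,amin):
    n,l,st,ce=cv2.connectedComponentsWithStats(m.astype(np.uint8)); return [(st[i,4],ce[i],l==i) for i in range(1,n) if st[i,4]>=amin]
def green(c,amin=20):
    h=cv2.cvtColor(c["image"],cv2.COLOR_RGB2HSV); return comps((h[...,0]>28)&(h[...,0]<50)&(h[...,1]>150)&(h[...,2]>90),amin)
E
python3 - <<'E'
from h import *
for n in("scene","side"):
    c=cam(n); print(n)
    for a,ce,m in green(c): print(a,ce*1.5,"on z=.044:",onz(c,[ce],.044)[0],"depth",depth(c,[ce])[0])
    # board mask
    h=cv2.cvtColor(c["image"],cv2.COLOR_RGB2HSV)
    m=(h[...,0]>10)&(h[...,0]<24)&(h[...,1]>110)&(h[...,2]>80)
    for a,ce,mm in comps(m,1500):
        cnt=max(cv2.findContours(mm.astype(np.uint8),cv2.RETR_EXTERNAL,cv2.CHAIN_APPROX_NONE)[0],key=cv2.contourArea)
        P=onz(c,cnt.reshape(-1,2),.095); r=cv2.minAreaRect(P[:,:2].astype(np.float32)); print("board?",a,ce*1.5,r, cv2.boxPoints(r))
        print(" depth c",depth(c,[ce])[0])
    # aluminium levels
E
```

```text
scene
26 [543.4615 299.3077] on z=.044: [0.7026 0.282  0.044 ] depth [0.7021 0.2828 0.0427]
27 [561.0556 309.8333] on z=.044: [0.7404 0.2949 0.044 ] depth [0.7399 0.2958 0.0425]
board? 6122 [382.3417 307.145 ] ((0.5629421472549438, -0.004574581980705261), (0.1591591238975525, 0.3777523338794708), 4.96363639831543) [[ 0.4673  0.1767]
 [ 0.5    -0.1996]
 [ 0.6586 -0.1859]
 [ 0.6259  0.1905]]
 depth c [ 0.5682 -0.0145  0.0943]
side
21 [259.8571 241.7143] on z=.044: [0.4541 0.3651 0.044 ] depth [0.4563 0.3712 0.0395]
53 [224.0377 306.5943] on z=.044: [0.2935 0.1926 0.044 ] depth [0.2947 0.1971 0.0401]
board? 3894 [383.4634 304.1082] ((0.5530643463134766, -0.011792153120040894), (0.1605958640575409, 0.393100380897522), 4.507598400115967) [[ 0.4576  0.1778]
 [ 0.4885 -0.214 ]
 [ 0.6486 -0.2014]
 [ 0.6177  0.1905]]
 depth c [ 0.5483 -0.0319  0.0954]
```

Run:
```python
from h import *
c=cam("scene"); save(c,"crop1.png",(180,90,420,270),3.2)
```

```text
(no output)
```

View pics/crop1.png

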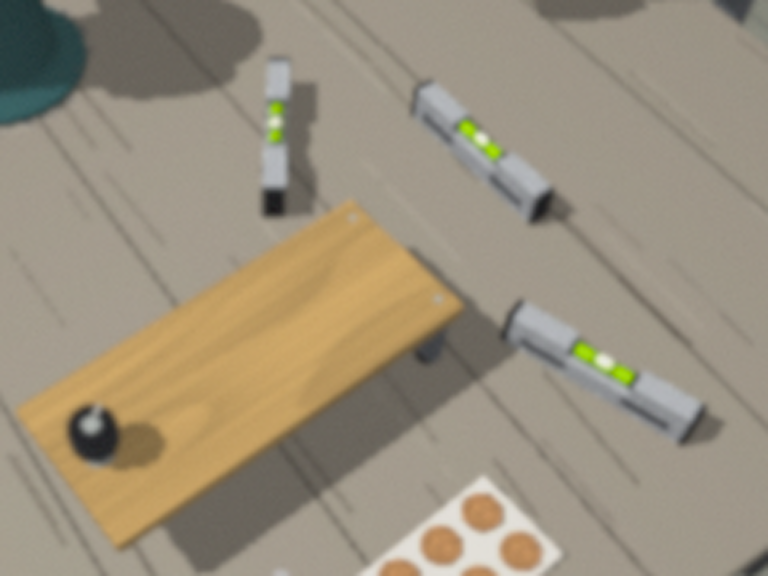

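```bash
cat >> h.py <<'E'
def rv(rows=None): pass
def state():
    s=bot.read_state(); M=R.from_rotvec(s["tcp_rot"]).as_matrix()
    print("t",round(s["time"],2),"tcp",s["tool_pos"],"F",s["wrist_force"],"T",s["torque"],"w",round(s["width"],3),"q",s["q"]); print("tool axes x",M[:,0],"y",M[:,1],"z",M[:,2]); return s,M
def plan(p,yawz,s=None):
    """shift in tool axes + rotvec needed to get TCP to p, pointing straight down, tool z horizontal at angle yawz (mod pi)"""
    s,M=state()
    best=None
    for a in (yawz,yawz+np.pi):
        z=np.array([np.cos(a),np.sin(a),0]); y=np.array([0,0,-1.]); x=np.cross(y,z); G=np.c_[x,y,z]
        r=R.from_matrix(M.T@G).as_rotvec()
        if best is None or np.linalg.norm(r)<np.linalg.norm(best): best=r
    print("shift tool",M.T@(np.array(p)-s["tool_pos"]),"rot",best,"deg",np.degrees(best))
E
python3 - <<'E'
from h import *
c=cam("scene"); k=lambda u,v:(180+u/3.2,90+v/3.2)
e=onz(c,[k(425,84),k(550,187)],.044); print(e, np.linalg.norm(e[0]-e[1]), e.mean(0), np.degrees(np.arctan2(*(e[1]-e[0])[1::-1])))
for z in (.095,.095+.046): pass
d=np.arctan2(e[1,1]-e[0,1],e[1,0]-e[0,0])
plan([e[:,0].mean(),e[:,1].mean(),.23],d+np.pi/2)
kn=onz(c,[k(92,425)],.141); print("knob top",kn)
E
```

```text
[[0.3431 0.3718 0.044 ]
 [0.5327 0.389  0.044 ]] 0.19035989114017274 [0.4379 0.3804 0.044 ] 5.1838211390959765
t 0.35 tcp [0.2627 0.6216 0.231 ] F [ 0.2493 -0.6609 -0.4125] T [0.0335 0.0297 0.0501] w 0.997 q [ 1.1341  0.2641  1.6043  0.      1.2737 -0.0369]
tool axes x [ 0.9211 -0.3892 -0.    ] y [-0.0002 -0.0005 -1.    ] z [ 0.3892  0.9211 -0.0005]
shift tool [ 0.2553  0.001  -0.154 ] rot [ 0.0005 -0.4903 -0.0002] deg [  0.0281 -28.0913  -0.0095]
knob top [[ 0.574  -0.1579  0.141 ]]
```

```bash
python3 -m handwheel '[[0.051,0,-0.031,0,0,0,1],[0.051,0,-0.031,0,0,0,1],[0.051,0,-0.031,0,0,0,1],[0.051,0,-0.031,0,0,0,1],[0.051,0,-0.031,0,0,0,1],[0,0,0,0,-0.163,0,1],[0,0,0,0,-0.163,0,1],[0,0,0,0,-0.163,0,1]]' 30; python3 -m handwheel '[[0,0,0,0,0,0,1]]'
python3 - <<'E'
from h import *
state(); c=cam("wrist"); save(c,"w1.png",k=1.5)
for a,ce,m in green(c,40): print(a,ce*1.5,onz(c,[ce],.044)[0],depth(c,[ce])[0])
E
```

```text
time: 1.35
tool_pos: [0.4376, 0.3793, 0.2314]
tcp_rot: [-1.569, -0.074, 0.074]
wrist_force: [0.2, -0.3, 0.5]
width: 1.003
time: 1.48
tool_pos: [0.4374, 0.3796, 0.2313]
tcp_rot: [-1.57, -0.069, 0.068]
wrist_force: [0.5, 0.1, -0.6]
width: 0.998
t 1.48 tcp [0.4374 0.3796 0.2313] F [ 0.5477  0.0718 -0.6421] T [-0.0062  0.0587 -0.0537] w 0.998 q [ 0.6718  0.0836  1.8138 -0.      1.2441 -0.9862]
tool axes x [0.9962 0.0871 0.0001] y [ 0.0001  0.     -1.    ] z [-0.0871  0.9962  0.    ]
473 [169.259   52.0021] [0.2989 0.2066 0.044 ] [0.2988 0.2063 0.0433]
152 [384.9572 231.977 ] [0.4171 0.3741 0.044 ] [0.4172 0.3741 0.043 ]
151 [383.1457 278.8411] [0.4561 0.3758 0.044 ] [0.4563 0.3758 0.0434]
```

View pics/w1.png

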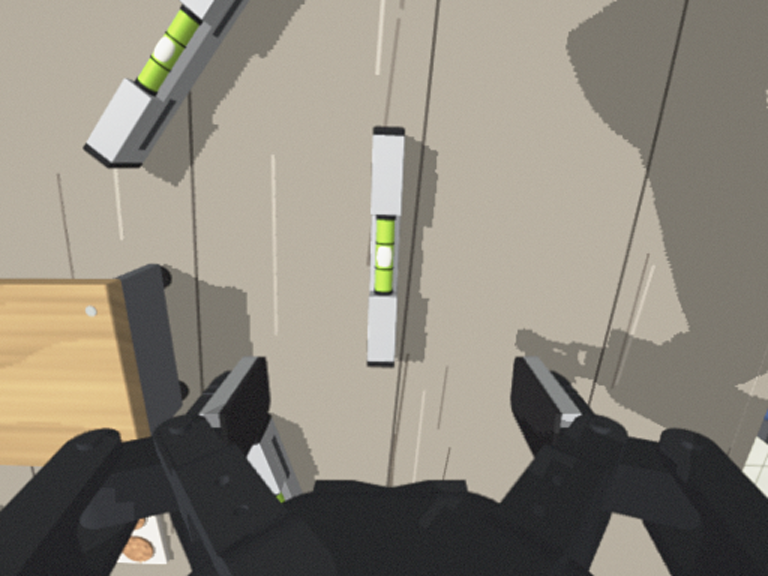

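The wrist view shows the chosen level at the centre, with its bubble at (384,256) and y = 0.375. The others are at y = 0.207 and y ≈ 0.29, so this is the farthest to the left. Next I'll measure its yaw.

```bash
python3 - <<'E'
from h import *
c=cam("wrist"); 
e=onz(c,np.array([(388.5,128),(380.5,365)])/1.5,.044); print(e,np.linalg.norm(e[1]-e[0]),e.mean(0))
d=np.arctan2(*(e[1]-e[0])[1::-1]); print(np.degrees(d))
im=c["image"].astype(int); m=(im.min(2)>185); 
for a,ce,mm in comps(m,300): 
    v,u=np.nonzero(mm); P=onz(c,np.c_[u,v],.044)[:,:2]; r=cv2.minAreaRect(P.astype(np.float32)); print(a,ce*1.5,r)
plan([e[:,0].mean(),e[:,1].mean(),.016],d+np.pi/2)
E
python3 - <<'E'
from h import *
c=cam("wrist"); save(c,"w1c.png",(200,60,310,260),2.8)
E
```

```text
[[0.3384 0.3704 0.044 ]
 [0.5351 0.3799 0.044 ]] 0.1969676152470506 [0.4367 0.3751 0.044 ]
2.781843184816675
1091 [117.4743 119.3621] ((0.3487054407596588, 0.1641981154680252), (0.023348229005932808, 0.0588373988866806), 54.867252349853516)
1212 [384.0854 183.9394] ((0.4047110974788666, 0.3726668655872345), (0.12235204130411148, 0.023364465683698654), 2.616574764251709)
776 [380.6289 328.0709] ((0.5011038184165955, 0.3775899112224579), (0.05868614837527275, 0.02310720644891262), 3.9960579872131348)
389 [757.9781 464.5797] ((0.6204220056533813, 0.761893630027771), (0.07582896947860718, 0.022954128682613373), 21.24188804626465)
306 [152.3431 539.8431] ((0.7600974440574646, 0.15182006359100342), (0.06405464559793472, 0.02947918511927128), 5.923315048217773)
t 1.57 tcp [0.4373 0.3798 0.2313] F [ 0.1728 -0.3968  0.3224] T [-0.0118  0.0134  0.0213] w 0.997 q [ 0.6721  0.0836  1.8138  0.      1.2441 -0.985 ]
tool axes x [0.9963 0.0863 0.    ] y [ 0.      0.0001 -1.    ] z [-0.0863  0.9963  0.    ]
shift tool [-0.0009  0.2153 -0.0046] rot [-0.      0.0378  0.    ] deg [-0.0027  2.1662  0.0025]
```

View pics/w1c.png

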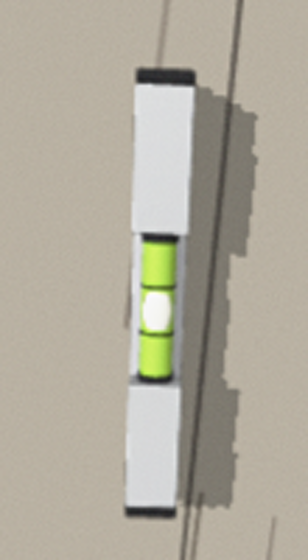

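The enlarged crop confirms it: a plain silver bar with black end caps, and the bubble centred at (156,311). I'm reaching for it.

```bash
python3 -m handwheel '[[-0.001,0.05,-0.005,0,0.038,0,1],[0,0.05,0,0,0,0,1],[0,0.05,0,0,0,0,1],[0,0.045,0,0,0,0,1],[0,0.023,0,0,0,0,1],[0,0,0,0,0,0,1],[0,0,0,0,0,0,0],[0,0,0,0,0,0,0]]' 50; python3 -m handwheel '[[0,0,0,0,0,0,0],[0,0,0,0,0,0,0],[0,0,0,0,0,0,0],[0,0,0,0,0,0,0]]'
```

```text
time: 2.62
tool_pos: [0.4381, 0.3758, 0.0152]
tcp_rot: [-1.568, -0.042, 0.038]
wrist_force: [0.5, -0.3, 0.2]
width: 0.603
time: 3.12
tool_pos: [0.4375, 0.3752, 0.0146]
tcp_rot: [-1.569, -0.041, 0.039]
wrist_force: [-0.3, -1.6, 6.4]
width: 0.275
```

```bash
python3 -m handwheel '[[0,-0.02,0,0,0,0,0],[0,-0.05,0,0,0,0,0],[0,-0.05,0,0,0,0,0],[0,-0.05,0,0,0,0,0],[0,-0.03,0,0,0,0,0],[0,0,0,0,0,0,0],[0,0,0,0,0,0,0]]'
python3 - <<'E'
from h import *
state(); c=cam("wrist"); save(c,"w2.png",k=1.5); c=cam("scene"); save(c,"s2.png",k=1.5)
E
```

```text
time: 4.0
tool_pos: [0.4356, 0.3738, 0.2116]
tcp_rot: [-1.572, -0.038, 0.042]
wrist_force: [-0.5, -0.2, -5.2]
width: 0.273
t 4.0 tcp [0.4356 0.3738 0.2116] F [-0.4525 -0.2116 -5.1508] T [-0.0419 -0.0001 -0.034 ] w 0.273 q [ 0.6658  0.0894  1.8446  0.      1.2104 -0.9562]
tool axes x [ 0.9987  0.0512 -0.0024] y [-0.0023 -0.0018 -1.    ] z [-0.0512  0.9987 -0.0016]
```

View pics/w2.png

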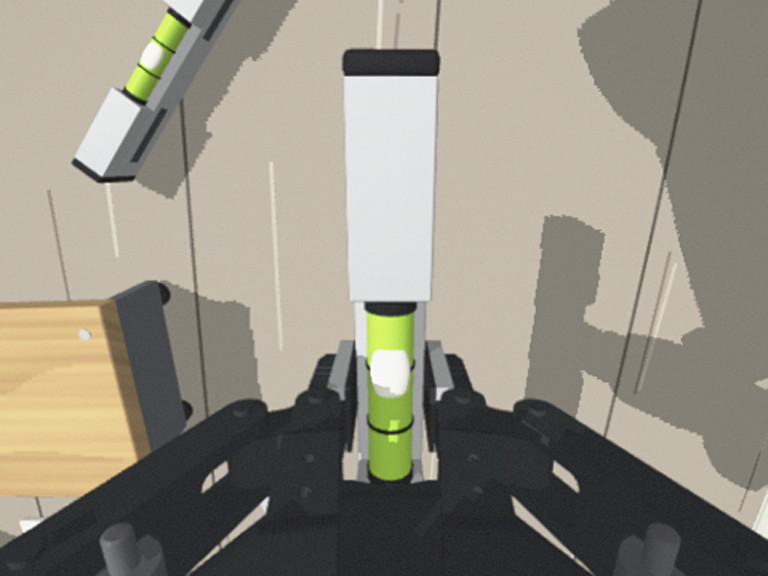

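View pics/s2.png

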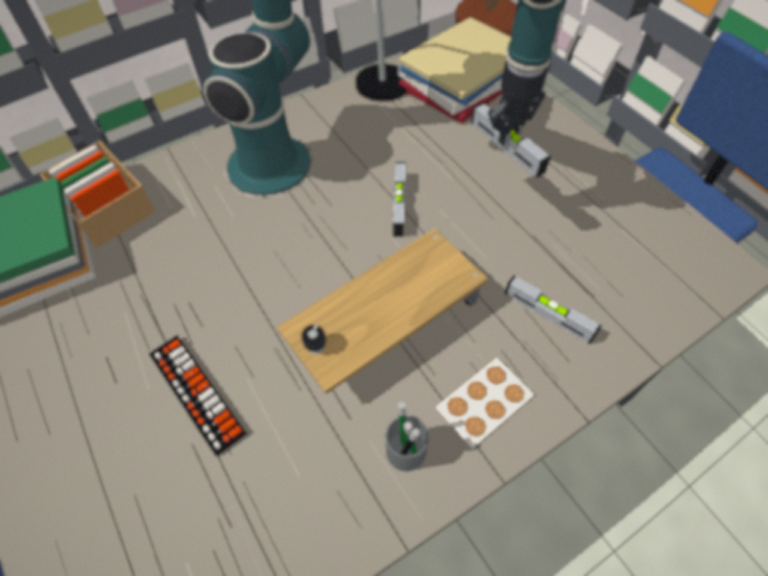

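```bash
python3 -m handwheel '[[0.0152,0,-0.0492,0,0,0,0],[0.0152,0,-0.0492,0,0,0,0],[0.0152,0,-0.0492,0,0,0,0],[0.0152,0,-0.0492,0,0,0,0],[0.0152,0,-0.0492,0,0,0,0],[0.0152,0,-0.0492,0,0,0,0],[0.0152,0,-0.0492,0,0,0,0],[0,0,0,0,0.15,0,0]]'; python3 -m handwheel '[[0,0,0,0,0.173,0,0],[0,0,0,0,0.173,0,0],[0,0,0,0,0.173,0,0],[0,0,0,0,0.173,0,0],[0,0,0,0,0.173,0,0],[0,0,0,0,0.173,0,0],[0,0,0,0,0.173,0,0],[0,0,0,0,0.173,0,0]]';python3 -m handwheel '[[0,0,0,0,0,0,0],[0,0,0,0,0,0,0]]'
python3 - <<'E'
from h import *
plan([.5595,.0353,.13],np.radians(4.97)); c=cam("wrist"); save(c,"w3.png",k=1.5); c=cam("side"); save(c,"d3.png",k=1.5)
E
```

```text
time: 5.1
tool_pos: [0.5605, 0.0325, 0.2109]
tcp_rot: [-1.571, 0.087, -0.081]
wrist_force: [0.2, 0.3, -4.3]
width: 0.276
time: 6.1
tool_pos: [0.5592, 0.0361, 0.2107]
tcp_rot: [-1.25, 1.152, -1.146]
wrist_force: [0.2, 0.7, -4.6]
width: 0.271
time: 6.35
tool_pos: [0.5599, 0.0361, 0.212]
tcp_rot: [-1.252, 1.144, -1.141]
wrist_force: [-0.2, 0.5, -3.4]
width: 0.275
t 6.35 tcp [0.5599 0.0361 0.212 ] F [-0.2068  0.5263 -3.4181] T [ 0.0319  0.0245 -0.03  ] w 0.275 q [ 0.0201  0.0641  1.871  -0.      1.2087 -0.0707]
tool axes x [ 0.0907 -0.9959 -0.0002] y [-0.0022 -0.     -1.    ] z [ 0.9959  0.0907 -0.0022]
shift tool [ 0.0008  0.082  -0.0003] rot [ 0.0022  0.0041 -0.0002] deg [ 0.1283  0.2341 -0.0087]
```

View pics/w3.png

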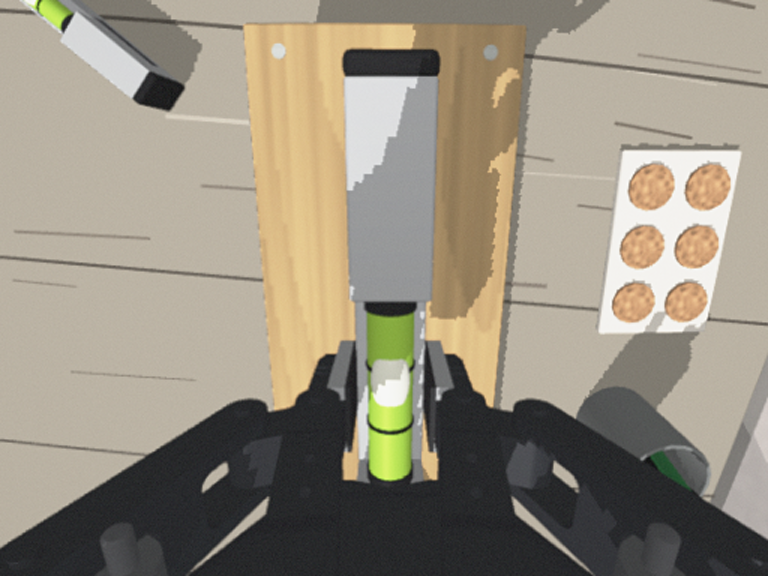

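View pics/d3.png

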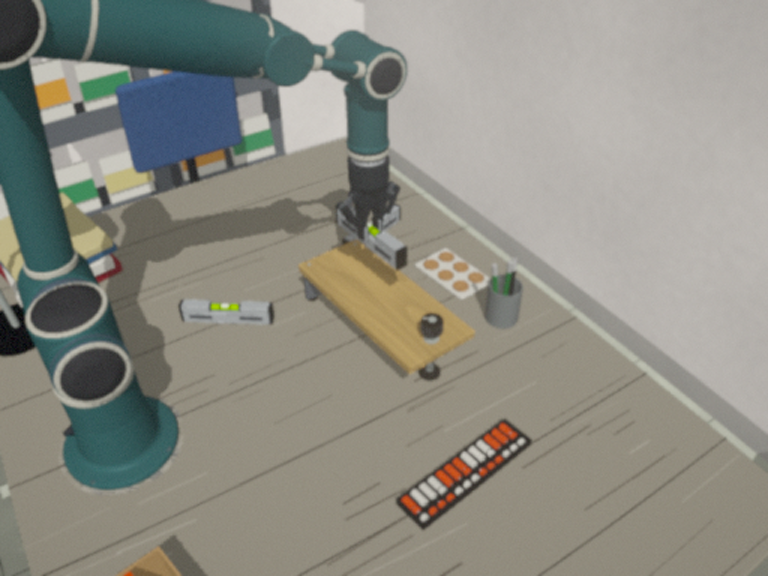

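The wrist view shows the level at (390,180) lined up with the board, whose corners are at (245,24) and (525,24). It's clear of the knob in the side view at (430,325). I'll lower it now.

```bash
python3 - <<'E'
from h import *
c=cam("wrist"); e=onz(c,np.array([(245,24),(525,24)])/1.5,.0955);print(e,depth(c,np.array([(260,40),(505,40),(300,300)])/1.5),np.degrees(np.arctan2(*(e[1]-e[0])[1::-1])))
E
python3 -m handwheel '[[0,0.03,0,0,0.004,0,0],[0,0.03,0,0,0,0,0],[0,0.02,0,0,0,0,0],[0,0.012,0,0,0,0,0],[0,0,0,0,0,0,0],[0,0,0,0,0,0,0]]'
python3 -m handwheel '[[0,0.003,0,0,0,0,0],[0,0.002,0,0,0,0,0],[0,0,0,0,0,0,0]]'
```

```text
[[0.4655 0.1775 0.0955]
 [0.6222 0.1913 0.0955]] [[0.4742 0.1698 0.0962]
 [0.6123 0.1822 0.0953]
 [0.5015 0.0167 0.0951]] 5.049408046030808
time: 7.25
tool_pos: [0.5616, 0.0362, 0.1224]
tcp_rot: [-1.246, 1.146, -1.148]
wrist_force: [-0.4, -0.4, -4.4]
width: 0.272
time: 7.62
tool_pos: [0.5605, 0.0361, 0.1163]
tcp_rot: [-1.248, 1.147, -1.147]
wrist_force: [0.1, -0.3, -4.0]
width: 0.269
```

```bash
python3 -m handwheel '[[0,0.0015,0,0,0,0,0],[0,0.0015,0,0,0,0,0],[0,0,0,0,0,0,0]]'
python3 -m handwheel '[[0,0.0015,0,0,0,0,0],[0,0,0,0,0,0,0]]';python3 -m handwheel '[[0,0.001,0,0,0,0,0],[0,0,0,0,0,0,0]]'; python3 -m handwheel '[[0,0.001,0,0,0,0,0],[0,0,0,0,0,0,0]]'
```

```text
time: 8.0
tool_pos: [0.5604, 0.0362, 0.113]
tcp_rot: [-1.248, 1.147, -1.147]
wrist_force: [0.1, -0.3, -4.3]
width: 0.272
time: 8.25
tool_pos: [0.5605, 0.0361, 0.1116]
tcp_rot: [-1.248, 1.147, -1.147]
wrist_force: [-0.6, 0.4, -3.9]
width: 0.272
time: 8.5
tool_pos: [0.5606, 0.0361, 0.1107]
tcp_rot: [-1.248, 1.147, -1.147]
wrist_force: [-0.1, 0.0, -3.3]
width: 0.27
time: 8.75
tool_pos: [0.5606, 0.0362, 0.1097]
tcp_rot: [-1.248, 1.147, -1.147]
wrist_force: [-0.5, 0.2, -2.9]
width: 0.274
```

```bash
python3 -m handwheel '[[0,0.0005,0,0,0,0,0],[0,0,0,0,0,0,0]]'
python3 -m handwheel '[[0,0.0005,0,0,0,0,0],[0,0,0,0,0,0,0]]';python3 -m handwheel '[[0,0.0005,0,0,0,0,0],[0,0,0,0,0,0,0]]'
```

```text
time: 9.0
tool_pos: [0.5607, 0.0362, 0.1093]
tcp_rot: [-1.248, 1.147, -1.147]
wrist_force: [-0.1, 0.4, -3.4]
width: 0.272
time: 9.25
tool_pos: [0.5607, 0.0361, 0.1091]
tcp_rot: [-1.248, 1.147, -1.147]
wrist_force: [-1.0, -0.9, -1.5]
width: 0.276
time: 9.5
tool_pos: [0.5608, 0.0361, 0.109]
tcp_rot: [-1.248, 1.147, -1.147]
wrist_force: [-2.6, -0.9, 4.0]
width: 0.27
```

The level is resting on the board, since the force has gone from -4 to +4 N. I'll release it.

```bash
python3 -m handwheel '[[0,0,0,0,0,0,0.4],[0,0,0,0,0,0,0.6],[0,0,0,0,0,0,0.6],[0,0,0,0,0,0,0.8],[0,0,0,0,0,0,0.8],[0,0,0,0,0,0,0.8]]'; python3 -m handwheel '[[0,-0.02,0,0,0,0,1],[0,-0.03,0,0,0,0,1],[0,-0.03,0,0,0,0,1],[0,-0.03,0,0,0,0,1],[0,0,0,0,0,0,1],[0,0,0,0,0,0,1]]'
python3 - <<'E'
from h import *
state(); c=cam("wrist"); save(c,"w4.png",k=1.5); c=cam("scene"); save(c,"s4.png",(170,130,350,280),4)
E
```

```text
time: 10.25
tool_pos: [0.5606, 0.0362, 0.1083]
tcp_rot: [-1.248, 1.147, -1.147]
wrist_force: [-0.3, -0.2, 0.0]
width: 0.8
time: 11.0
tool_pos: [0.5601, 0.0362, 0.2175]
tcp_rot: [-1.248, 1.148, -1.147]
wrist_force: [0.0, 0.1, -1.2]
width: 1.003
t 11.0 tcp [0.5601 0.0362 0.2175] F [ 0.0343  0.099  -1.1519] T [-0.0282  0.0136  0.016 ] w 1.003 q [ 0.0201  0.0597  1.8654 -0.      1.2175 -0.0639]
tool axes x [ 0.0839 -0.9965 -0.0001] y [-0.001 -0.    -1.   ] z [ 0.9965  0.0839 -0.001 ]
```

View pics/w4.png

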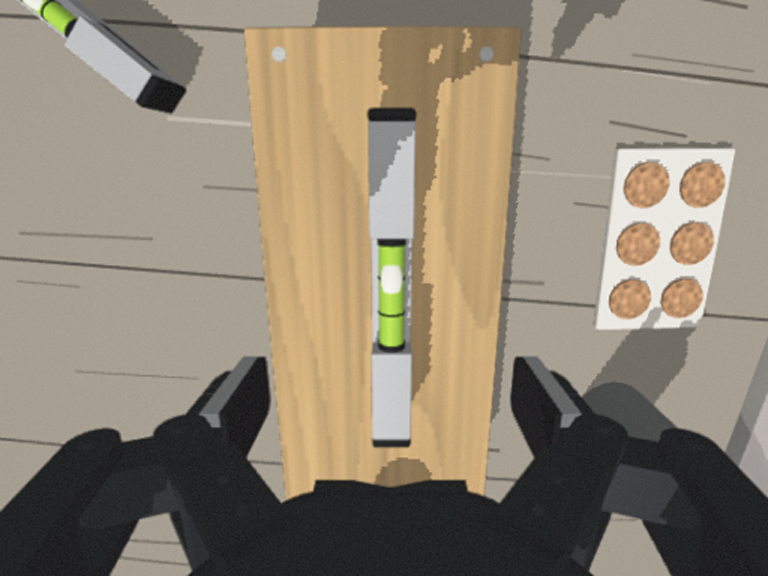

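View pics/s4.png

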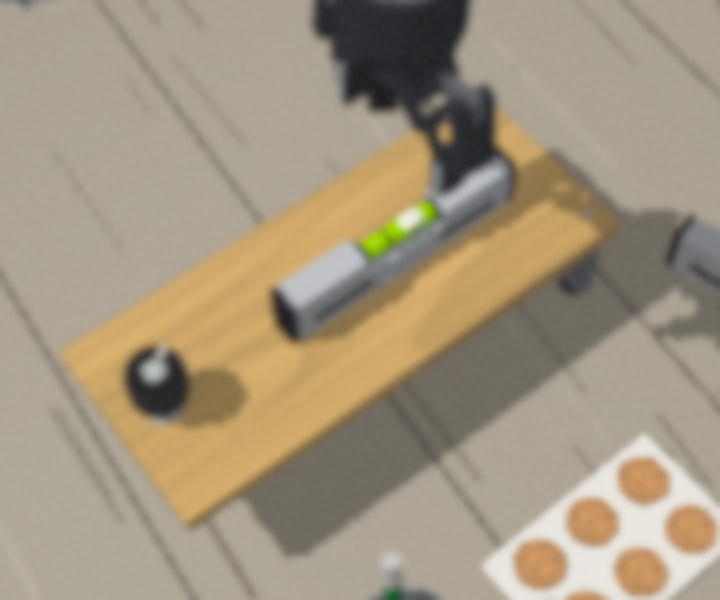

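The wrist view shows the level flat and lengthwise on the board from (392,108) to (391,446). The bubble is at (391,279), about 16 px towards the panel end from the vial middle. I'll work out the offset and the move to the knob.

```bash
cat >> h.py <<'E'
U=np.array([-0.0872,0.9962,0]) # board +y
def bubble(c,z=.139,at=None,verbose=True):
    """vial: green pixels near expected place; white blob between"""
    im=c["image"]; h=cv2.cvtColor(im,cv2.COLOR_RGB2HSV)
    g=((h[...,0]>26)&(h[...,0]<52)&(h[...,1]>110)&(h[...,2]>60))
    p0=proj(c,[[.5603,.0362,z]])[0] if at is None else np.array(at)
    P1=proj(c,[[.5603,.0362,z]+U*.031,[.5603,.0362,z]-U*.031]); L=np.linalg.norm(P1[0]-P1[1])
    vv,uu=np.nonzero(g); k=np.hypot(uu-p0[0],vv-p0[1])<L*.75; uu=uu[k];vv=vv[k]
    G=onz(c,np.c_[uu,vv],z); s=(G-[.5603,.0362,z])@U; w=(G-[.5603,.0362,z])@np.array([.9962,.0872,0])
    gw=np.median(w)
    # white: low saturation and bright inside the vial's strip
    m=(h[...,1]<110)&(h[...,2]>140); vv,uu=np.nonzero(m)
    B=onz(c,np.c_[uu,vv],z)-[.5603,.0362,z]; sb=B@U; wb=B@np.array([.9962,.0872,0])
    lo,hi=np.percentile(s,1),np.percentile(s,99)
    k=(sb>lo+.003)&(sb<hi-.003)&(abs(wb-gw)<.0035)
    sb=sb[k]
    if verbose: print("green s lo/hi/mid",lo,hi,(lo+hi)/2,"strip w",gw,"white n",k.sum(),"s",(np.percentile(sb,2)+np.percentile(sb,98))/2 if k.sum() else None,np.percentile(sb,[2,98]) if k.sum() else None)
    return lo,hi,sb
E
python3 - <<'E'
from h import *
for n in("wrist","scene","side"):
    c=cam(n); print(n); bubble(c)
c=cam("wrist"); e=onz(c,np.array([(392,108),(391,446)])/1.5,.139); print(e,e.mean(0),np.linalg.norm(e[1]-e[0]))
e=onz(c,np.array([(392,243),(391,347)])/1.5,.139); print("vial",e,e.mean(0),np.linalg.norm(e[1]-e[0]))
c=cam("side"); save(c,"d4.png",(190,130,330,260),5)
for n in("scene","side"):
    c=cam(n); im=c["image"]; 
    q=proj(c,[[.575,-.16,.141]])[0]; v0,u0=int(q[1]),int(q[0])
    w=im[v0-22:v0+22,u0-22:u0+22].astype(int).max(2)<70
    cc=max(comps(w,10),key=lambda t:t[0]); print(n,"knob black",cc[0],cc[1]+[u0-22,v0-22],onz(c,[cc[1]+[u0-22,v0-22]],.126))
plan([.5765,-.1590,.16],np.radians(90))
E
```

```text
wrist
green s lo/hi/mid -0.029401446876049637 0.02990846399980917 0.0002535085618797662 strip w 0.00041532801815632905 white n 171 s 0.011293123854322542 [0.0035 0.0191]
scene
green s lo/hi/mid -0.029565906890248763 0.02787936896951467 -0.0008432689603670458 strip w 0.003934653874722647 white n 13 s 0.009833522814665385 [0.0026 0.0171]
side
green s lo/hi/mid -0.03222451412110972 0.026999361355917635 -0.0026125763825960435 strip w -0.005667659436589337 white n 6 s 0.007553543196012112 [0.0011 0.014 ]
[[ 0.5522  0.1354  0.139 ]
 [ 0.5683 -0.0619  0.139 ]] [0.5602 0.0368 0.139 ] 0.19797924615275408
vial [[0.5579 0.0676 0.139 ]
 [0.5625 0.0064 0.139 ]] [0.5602 0.037  0.139 ] 0.0613903451925209
scene knob black 114 [209.3333 226.9737] [[ 0.5775 -0.1602  0.126 ]]
side knob black 51 [288.4314 216.7059] [[ 0.5742 -0.1602  0.126 ]]
t 11.45 tcp [0.5605 0.0361 0.2179] F [-0.217  -0.458  -0.2798] T [-0.0136 -0.0454 -0.0397] w 1.001 q [ 0.0201  0.0598  1.8645 -0.      1.218  -0.0639]
tool axes x [ 0.0839 -0.9965 -0.    ] y [-0.0007 -0.     -1.    ] z [ 0.9965  0.0839 -0.0007]
shift tool [ 0.1958  0.0579 -0.0003] rot [ 0.0005 -1.4868 -0.0005] deg [  0.0307 -85.1884  -0.0304]
```

View pics/d4.png

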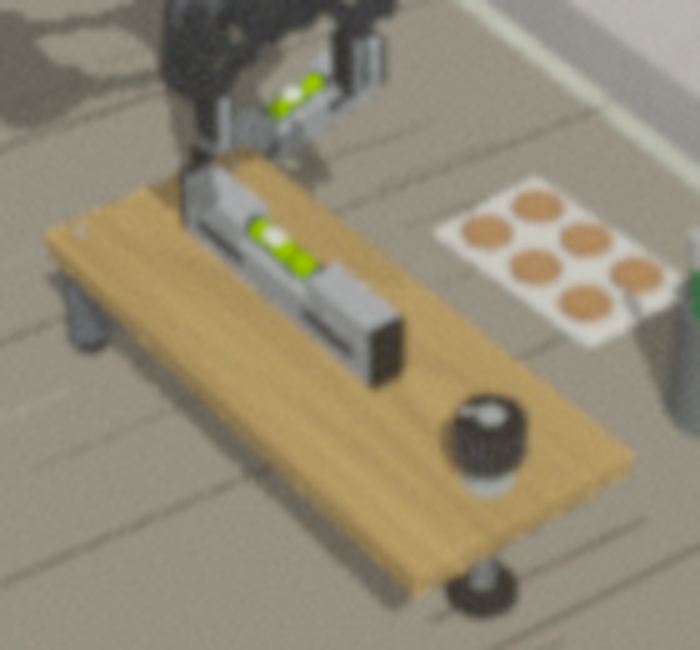

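The three views give bubble offsets of +11.0 (wrist), +10.6 (scene) and +10.2 mm (side) towards the panel. That means about 2.25 rad clockwise, which is inside the stated 1.4–3. The knob is at (0.576, -0.160), which agrees with the board geometry.

```bash
python3 -m handwheel '[[0.049,0,0,0,0,0,1],[0.049,0,0,0,0,0,1],[0.049,0,0,0,0,0,1],[0.049,0,0,0,0,0,1],[0,0,0,0,-0.178,0,1],[0,0,0,0,-0.178,0,1],[0,0,0,0,-0.178,0,1],[0,0,0,0,-0.178,0,1]]'
python3 -m handwheel '[[0,0,0,0,-0.178,0,1],[0,0,0,0,-0.178,0,1],[0,0,0,0,-0.178,0,1],[0,0,0,0,-0.178,0,1],[0,0,0,0,-0.178,0,1],[0,0,0,0,-0.178,0,1],[0,0,0,0,0,0,1],[0,0,0,0,0,0,1]]'
python3 - <<'E'
from h import *
plan([.576,-.1597,.109],np.radians(107)); c=cam("wrist"); save(c,"w5.png",k=1.5)
E
```

```text
time: 12.45
tool_pos: [0.5771, -0.1593, 0.2182]
tcp_rot: [-1.486, 0.601, -0.601]
wrist_force: [0.6, 0.1, -0.4]
width: 1.0
time: 13.45
tool_pos: [0.5771, -0.1591, 0.2182]
tcp_rot: [-1.559, -0.228, 0.228]
wrist_force: [0.6, 0.0, -0.3]
width: 1.004
t 13.45 tcp [ 0.5771 -0.1591  0.2182] F [ 0.6396  0.0457 -0.2963] T [-0.0238 -0.0326 -0.0295] w 1.004 q [-0.3107  0.1293  1.7879  0.      1.2244 -2.1718]
tool axes x [ 0.9582  0.2862 -0.0001] y [-0.0001  0.     -1.    ] z [-0.2862  0.9582  0.    ]
shift tool [-0.0012  0.1092 -0.0002] rot [-0.     -0.0064 -0.0001] deg [-0.0027 -0.369  -0.0035]
```

View pics/w5.png

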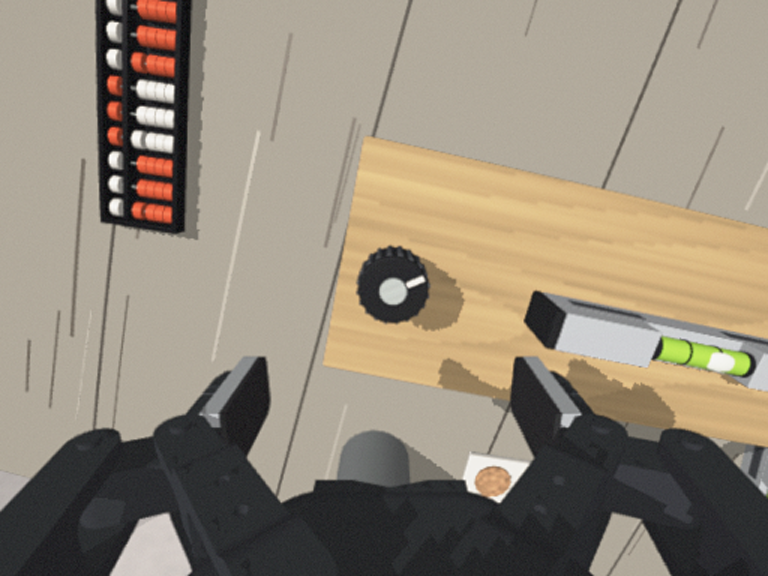

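The knob top is at (394,290) with the index line pointing right, between the open fingers and about centred. I'll check it against the top plane at z = 0.139.

Run:
```python
from h import *
c=cam("wrist"); p=onz(c,np.array([(394,290)])/1.5,.139); print(p,depth(c,np.array([(388,298)])/1.5))
plan([p[0,0],p[0,1],.109],np.radians(107))
```

```text
[[ 0.5719 -0.1581  0.139 ]] [[ 0.5763 -0.1603  0.1425]]
t 13.55 tcp [ 0.5771 -0.1592  0.2183] F [-0.8091  0.0924 -0.0228] T [-0.0054 -0.0566  0.0608] w 1.002 q [-0.3107  0.1293  1.7879 -0.      1.2244 -2.1729]
tool axes x [ 0.9579  0.2872 -0.    ] y [-0.  0. -1.] z [-0.2872  0.9579  0.    ]
shift tool [-0.0047  0.1093  0.0025] rot [-0.     -0.0054 -0.    ] deg [-0.0004 -0.3074 -0.0013]
```

```bash
python3 -m handwheel '[[-0.002,0.04,0.001,0,0,0,1],[0,0.04,0,0,0,0,1],[0,0.02,0,0,0,0,1],[0,0.009,0,0,0,0,1],[0,0,0,0,0,0,1],[0,0,0,0,0,0,0.2],[0,0,0,0,0,0,0.2],[0,0,0,0,0,0,0.2]]' 50; python3 -m handwheel '[[0,0,0,0,0,0,0.2],[0,0,0,0,0,0,0.2],[0,0,0,0,0,0,0.2],[0,0,0,0,0,0,0.2]]'
python3 - <<'E'
from h import *
state(); c=cam("wrist"); save(c,"w6.png",k=1.5)
E
```

```text
time: 14.55
tool_pos: [0.5754, -0.158, 0.1109]
tcp_rot: [-1.557, -0.231, 0.229]
wrist_force: [-1.2, 3.3, 2.4]
width: 0.456
time: 15.05
tool_pos: [0.5754, -0.158, 0.1109]
tcp_rot: [-1.558, -0.231, 0.229]
wrist_force: [-1.3, 3.1, 5.6]
width: 0.456
t 15.05 tcp [ 0.5754 -0.158   0.1109] F [-1.2814  3.1333  5.6011] T [ 0.6334  0.3096 -0.037 ] w 0.456 q [-0.3107  0.2193  1.893   0.0018  1.0286 -2.175 ]
tool axes x [0.9575 0.2885 0.0015] y [ 0.0012  0.0012 -1.    ] z [-0.2885  0.9575  0.0008]
```

View pics/w6.png

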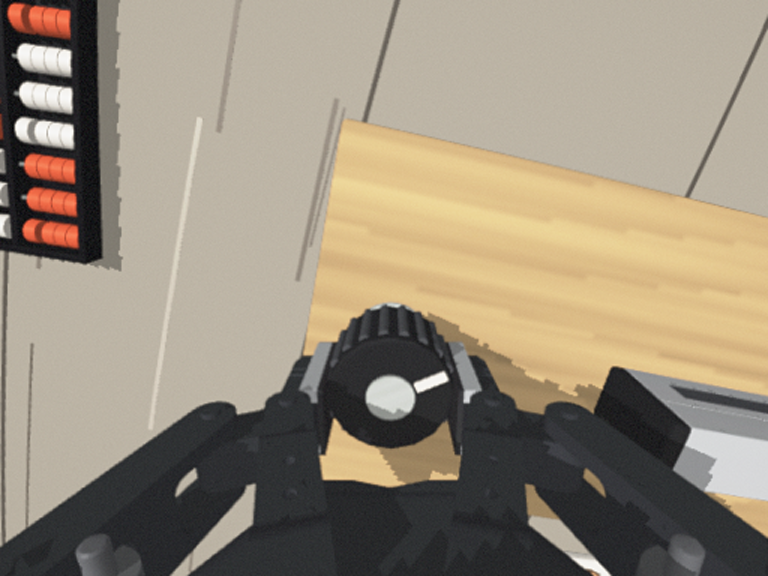

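The knob, at (390,390), is held squarely between the pads at 38.8 mm. I'll turn it clockwise.

```bash
python3 -m handwheel '[[0,0,0,0,0.16,0,0.2],[0,0,0,0,0.16,0,0.2],[0,0,0,0,0.16,0,0.2],[0,0,0,0,0.16,0,0.2],[0,0,0,0,0.16,0,0.2],[0,0,0,0,0.16,0,0.2],[0,0,0,0,0.16,0,0.2],[0,0,0,0,0.16,0,0.2]]'; python3 -m handwheel '[[0,0,0,0,0.16,0,0.2],[0,0,0,0,0.16,0,0.2],[0,0,0,0,0.16,0,0.2],[0,0,0,0,0.12,0,0.2],[0,0,0,0,0,0,0.2],[0,0,0,0,0,0,0.2],[0,0,0,0,0,0,0.2],[0,0,0,0,0,0,0.2]]';python3 -m handwheel '[[0,0,0,0,0,0,0.2],[0,0,0,0,0,0,0.2],[0,0,0,0,0,0,0.2],[0,0,0,0,0,0,0.2],[0,0,0,0,0,0,0.2],[0,0,0,0,0,0,0.2],[0,0,0,0,0,0,0.2],[0,0,0,0,0,0,0.2]]'
python3 - <<'E'
from h import *
state()
for n in("wrist","scene","side"):
    c=cam(n); print(n)
    try: bubble(c)
    except Exception as e: print(e)
    if n=="wrist": save(c,"w7.png",k=1.5)
    else: 
        q=proj(c,[[.5603,.0362,.139]])[0].astype(int); save(c,n[1]+"7.png",(q[0]-40,q[1]-35,q[0]+40,q[1]+35),8)
E
```

```text
time: 16.1
tool_pos: [0.574, -0.1616, 0.1108]
tcp_rot: [-1.434, 0.772, -0.774]
wrist_force: [-6.9, -8.9, 6.9]
width: 0.452
time: 17.1
tool_pos: [0.572, -0.1621, 0.1108]
tcp_rot: [-1.209, 1.222, -1.222]
wrist_force: [-11.9, -8.9, 10.4]
width: 0.455
time: 18.1
tool_pos: [0.572, -0.1621, 0.1108]
tcp_rot: [-1.21, 1.222, -1.222]
wrist_force: [-12.7, -10.1, 10.7]
width: 0.451
t 18.1 tcp [ 0.572  -0.1621  0.1108] F [-12.7163 -10.0786  10.6893] T [-1.4651  1.7495 -0.0561] w 0.451 q [-0.3143  0.2183  1.8942 -0.0075  1.0326 -0.2951]
tool axes x [-0.0154 -0.9999  0.0051] y [-0.0053 -0.005  -1.    ] z [ 0.9999 -0.0154 -0.0053]
wrist
OpenCV(4.12.0) /io/opencv/modules/calib3d/src/undistort.dispatch.cpp:347: error: (-215:Assertion failed) CV_IS_MAT(_src) && CV_IS_MAT(_dst) && (_src->rows == 1 || _src->cols == 1) && (_dst->rows == 1 || _dst->cols == 1) && _src->cols + _src->rows - 1 == _dst->rows + _dst->cols - 1 && (CV_MAT_TYPE(_src->type) == CV_32FC2 || CV_MAT_TYPE(_src->type) == CV_64FC2) && (CV_MAT_TYPE(_dst->type) == CV_32FC2 || CV_MAT_TYPE(_dst->type) == CV_64FC2) in function 'cvUndistortPointsInternal'

scene
green s lo/hi/mid -0.029565906890248763 0.030038567540693006 0.00023633032522212168 strip w 0.00360075655969826 white n 14 s 0.0017952695325798777 [-0.0065  0.0101]
side
green s lo/hi/mid -0.030492261954654664 0.027149054084751118 -0.001671603934951773 strip w -0.00487028036590539 white n 10 s -8.767493679769436e-05 [-0.0084  0.0082]
```

View pics/w7.png

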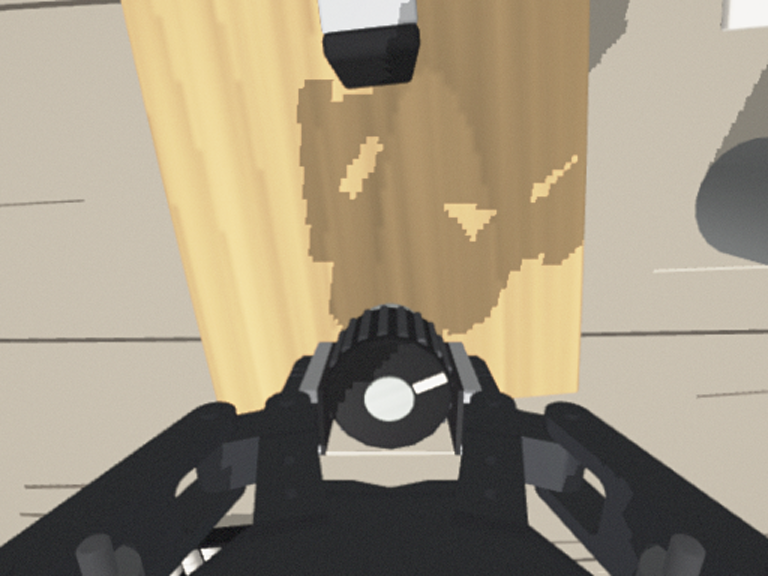

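View pics/c7.png

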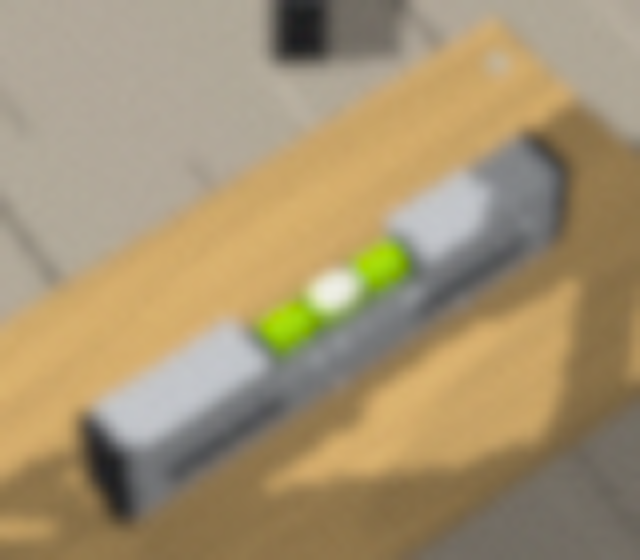

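The bubble in the scene crop, at (333,290), is now about 1.6 mm to the panel side of the middle, so about 0.32 rad more.

```bash
python3 -m handwheel '[[0,0,0,0,0.16,0,0.2],[0,0,0,0,0.16,0,0.2],[0,0,0,0,0,0,0.2],[0,0,0,0,0,0,0.2],[0,0,0,0,0,0,0.7],[0,0,0,0,0,0,1],[0,0,0,0,0,0,1],[0,0,0,0,0,0,1]]'; python3 -m handwheel '[[0,-0.03,0,0,0,0,1],[0,-0.04,0,0,0,0,1],[-0.04,-0.04,0,0,0,0,1],[-0.04,0,0,0,0,0,1],[-0.04,0,0,0,0,0,1],[0,0,0,0,0,0,1],[0,0,0,0,0,0,1],[0,0,0,0,0,0,1]]'; python3 -m handwheel '[[0,0,0,0,0,0,1],[0,0,0,0,0,0,1],[0,0,0,0,0,0,1],[0,0,0,0,0,0,1],[0,0,0,0,0,0,1]]';python3 - <<'E'
from h import *
state()
for n in("wrist","scene","side"):
    c=cam(n); print(n)
    try: bubble(c)
    except Exception as e: print("err")
    if n=="wrist": save(c,"w8.png",k=1.5)
E
```

```text
time: 19.25
tool_pos: [0.5751, -0.1585, 0.1092]
tcp_rot: [-1.031, 1.452, -1.452]
wrist_force: [0.3, 0.1, 0.1]
width: 1.003
time: 20.25
tool_pos: [0.6141, -0.0463, 0.219]
tcp_rot: [-1.031, 1.453, -1.453]
wrist_force: [-1.1, 0.2, -0.7]
width: 0.999
time: 20.88
tool_pos: [0.6144, -0.0455, 0.2193]
tcp_rot: [-1.031, 1.452, -1.452]
wrist_force: [0.4, -0.3, -0.6]
width: 0.998
t 20.88 tcp [ 0.6144 -0.0455  0.2193] F [ 0.4455 -0.2776 -0.6405] T [-0.0341  0.0389 -0.002 ] w 0.998 q [-0.1143  0.1614  1.7494 -0.      1.2307  0.2217]
tool axes x [-0.3297 -0.9441  0.    ] y [ 0. -0. -1.] z [ 0.9441 -0.3297  0.0001]
wrist
green s lo/hi/mid -0.028903039481809747 0.02972674339913611 0.00041185195866318136 strip w 0.0030770785501458386 white n 181 s 0.0008824043259984767 [-0.0069  0.0086]
scene
green s lo/hi/mid -0.01901449833881734 0.030043624269784734 0.005514562965483697 strip w 0.0036540973395711904 white n 14 s -3.160750138444732e-05 [-0.008   0.0079]
side
green s lo/hi/mid -0.030437789540530013 0.027092919311438573 -0.00167243511454572 strip w -0.0056945927170893446 white n 9 s -0.0029825273871400557 [-0.0103  0.0043]
```

View pics/w8.png

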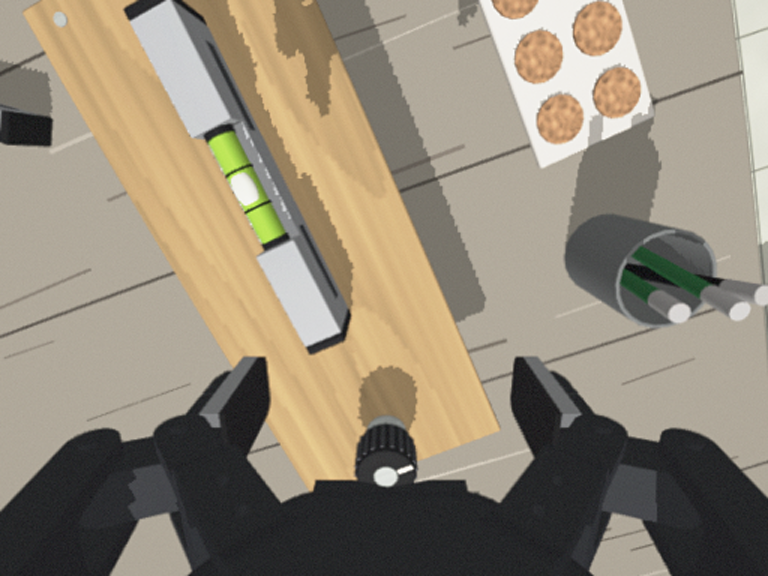

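The bubble, at (244,190) in the wrist view, sits between the rings at +0.5 mm. The scene view gives about 0 and the side view about -1.3 mm. I'll shut the fingers and press 30 mm to the knob side of the vial middle, which is almost over the board's middle, so that the wrist camera keeps the bubble in view.

```bash
python3 -m handwheel '[[-0.016,0,-0.033,0,0,0,0],[-0.0165,0,-0.033,0,0,0,0],[0,0,0,0,-0.141,0,0],[0,0,0,0,-0.141,0,0],[0,0,0,0,-0.141,0,0],[0,0,0,0,0,0,0],[0,0,0,0,0,0,0],[0,0,0,0,0,0,0]]' 60; python3 -m handwheel '[[0,0.03,0,0,0,0,0],[0,0.02,0,0,0,0,0],[0,0.014,0,0,0,0,0],[0,0,0,0,0,0,0],[0,0,0,0,0,0,0]]'
python3 - <<'E'
from h import *
plan([.5628,.0069,.14],np.radians(5)); c=cam("wrist"); save(c,"w9.png",k=1.5)
E
```

```text
time: 22.02
tool_pos: [0.5629, 0.0069, 0.2193]
tcp_rot: [-1.249, 1.146, -1.146]
wrist_force: [0.1, 0.4, 0.4]
width: -0.0
time: 22.65
tool_pos: [0.5634, 0.0069, 0.156]
tcp_rot: [-1.248, 1.144, -1.146]
wrist_force: [-0.4, 0.4, 0.6]
width: -0.0
t 22.65 tcp [0.5634 0.0069 0.156 ] F [-0.4275  0.4187  0.5721] T [0.0216 0.0391 0.0199] w -0.0 q [-0.0319  0.1135  1.9257 -0.      1.1013 -0.1188]
tool axes x [ 0.0868 -0.9962  0.0001] y [ 0.0011 -0.     -1.    ] z [0.9962 0.0868 0.0011]
shift tool [-0.      0.016  -0.0007] rot [-0.0011 -0.0004  0.0001] deg [-0.0616 -0.0202  0.008 ]
```

View pics/w9.png

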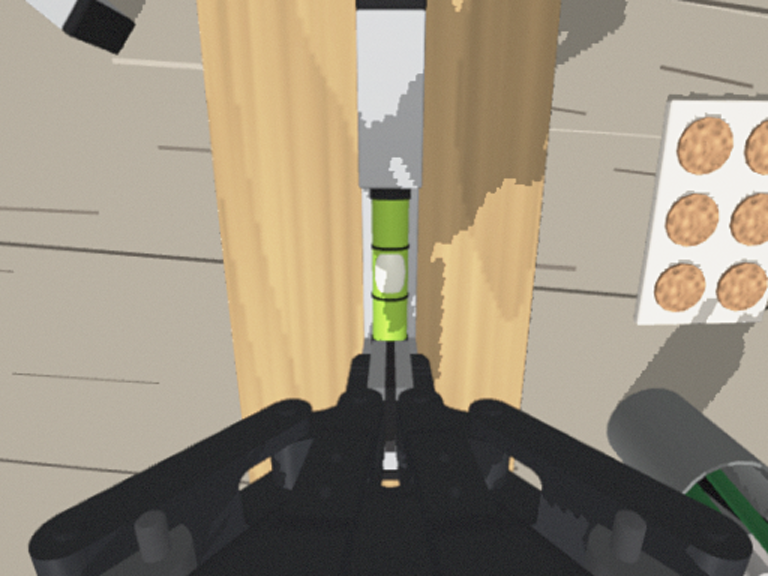

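The bubble at (390,272) is centred between the rings at rows 247 and 298, and the shut fingers are over the bar. I'll press gently.

```bash
python3 -m handwheel '[[0,0.006,0,0,0,0,0],[0,0.004,0,0,0,0,0],[0,0.002,0,0,0,0,0],[0,0,0,0,0,0,0]]'; python3 -m handwheel '[[0,0.001,0,0,0,0,0],[0,0.001,0,0,0,0,0],[0,0,0,0,0,0,0]]'; python3 -m handwheel '[[0,0.001,0,0,0,0,0],[0,0,0,0,0,0,0]]';python3 -m handwheel '[[0,0.0005,0,0,0,0,0],[0,0,0,0,0,0,0]]'
```

```text
time: 23.2
tool_pos: [0.5626, 0.007, 0.143]
tcp_rot: [-1.249, 1.145, -1.145]
wrist_force: [0.1, 0.7, 0.4]
width: 0.006
time: 23.58
tool_pos: [0.5628, 0.007, 0.1412]
tcp_rot: [-1.249, 1.145, -1.145]
wrist_force: [0.6, -0.1, -0.5]
width: 0.001
time: 23.82
tool_pos: [0.5628, 0.007, 0.1402]
tcp_rot: [-1.249, 1.145, -1.145]
wrist_force: [-0.6, 0.1, -0.5]
width: -0.001
time: 24.08
tool_pos: [0.5628, 0.007, 0.1397]
tcp_rot: [-1.249, 1.145, -1.145]
wrist_force: [-0.5, 0.1, -1.3]
width: -0.003
```

```bash
python3 -m handwheel '[[0,0.0005,0,0,0,0,0],[0,0,0,0,0,0,0]]'; python3 -m handwheel '[[0,0.0005,0,0,0,0,0],[0,0,0,0,0,0,0]]'; python3 -m handwheel '[[0,0.0004,0,0,0,0,0],[0,0,0,0,0,0,0]]';python3 -m handwheel '[[0,0.0004,0,0,0,0,0],[0,0,0,0,0,0,0]]'
```

```text
time: 24.32
tool_pos: [0.5628, 0.0069, 0.1392]
tcp_rot: [-1.249, 1.145, -1.145]
wrist_force: [-0.2, -1.9, 0.0]
width: -0.001
time: 24.58
tool_pos: [0.5629, 0.007, 0.139]
tcp_rot: [-1.249, 1.145, -1.145]
wrist_force: [-0.9, -0.1, 2.2]
width: 0.002
time: 24.82
tool_pos: [0.5629, 0.0069, 0.139]
tcp_rot: [-1.249, 1.145, -1.145]
wrist_force: [-1.9, 0.2, 4.8]
width: 0.002
time: 25.08
tool_pos: [0.563, 0.007, 0.139]
tcp_rot: [-1.249, 1.144, -1.145]
wrist_force: [-3.2, -0.1, 7.3]
width: 0.0
```

```bash
python3 -m handwheel '[[0,0.0003,-0.0005,0,0,0,0],[0,0.0003,0,0,0,0,0],[0,0,0,0,0,0,0],[0,0,0,0,0,0,0]]'; python3 -m handwheel '[[0,0,0,0,0,0,0],[0,0,0,0,0,0,0],[0,0,0,0,0,0,0],[0,0,0,0,0,0,0],[0,0,0,0,0,0,0],[0,0,0,0,0,0,0],[0,0,0,0,0,0,0],[0,0,0,0,0,0,0]]'
python3 - <<'E'
from h import *
state()
for n in("wrist","scene","side"):
    c=cam(n); print(n)
    try: bubble(c,.1395)
    except Exception as e: print("err")
    if n=="wrist": save(c,"w10.png",k=1.5); save(c,"w10c.png",(220,110,300,240),4.5)
E
```

```text
time: 25.58
tool_pos: [0.563, 0.0069, 0.139]
tcp_rot: [-1.248, 1.144, -1.146]
wrist_force: [-3.4, -0.4, 9.1]
width: 0.001
time: 26.58
tool_pos: [0.563, 0.007, 0.139]
tcp_rot: [-1.248, 1.144, -1.146]
wrist_force: [-3.4, -0.6, 8.9]
width: -0.004
t 26.57 tcp [0.563 0.007 0.139] F [-3.429  -0.5855  8.891 ] T [ 0.0216  0.5255 -0.0248] w -0.004 q [-0.0319  0.129   1.9423  0.0001  1.0688 -0.119 ]
tool axes x [ 0.0869 -0.9962  0.0001] y [ 0.0015  0.     -1.    ] z [0.9962 0.0869 0.0015]
wrist
green s lo/hi/mid -0.019903432663281092 0.02992920406241042 0.005012885699564665 strip w 0.0004480961090684518 white n 381 s 0.001613291028219297 [-0.0062  0.0095]
scene
green s lo/hi/mid -0.027177200074028476 0.029812471219540115 0.0013176355727558195 strip w 0.0045358419749916366 white n 0 s None None
side
green s lo/hi/mid -0.029289831129223943 0.028909995101793543 -0.00018991801371519984 strip w -0.007067963004406732 white n 4 s -0.0025899120608311103 [-0.0072  0.002 ]
```

View pics/w10c.png

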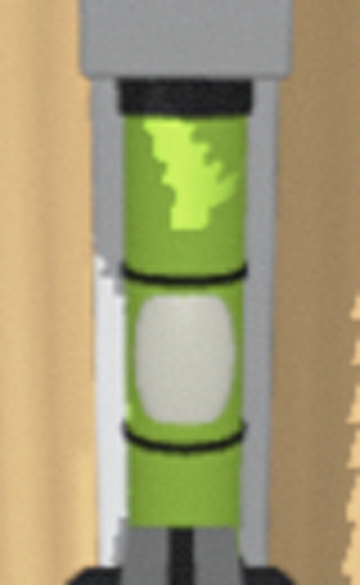

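The crop shows the bubble spanning rows 293–425 between rings at 277 and 442, so it's centred. The push is 9 N. I'll add a touch more, check that it has settled, and hand in.

```bash
python3 -m handwheel '[[0,0.0002,0,0,0,0,0],[0,0,0,0,0,0,0],[0,0,0,0,0,0,0],[0,0,0,0,0,0,0],[0,0,0,0,0,0,0],[0,0,0,0,0,0,0],[0,0,0,0,0,0,0],[0,0,0,0,0,0,0]]'; python3 -m handwheel '[[0,0,0,0,0,0,0],[0,0,0,0,0,0,0],[0,0,0,0,0,0,0],[0,0,0,0,0,0,0],[0,0,0,0,0,0,0],[0,0,0,0,0,0,0],[0,0,0,0,0,0,0],[0,0,0,0,0,0,0]]'
python3 - <<'E'
from h import *
state()
c=cam("wrist"); bubble(c,.139); save(c,"w11c.png",(220,110,300,240),4.5)
c=cam("scene"); save(c,"s11.png",k=1.5)
E
```

```text
time: 27.72
tool_pos: [0.563, 0.0069, 0.139]
tcp_rot: [-1.248, 1.144, -1.146]
wrist_force: [-3.8, -0.3, 10.8]
width: 0.0
time: 28.72
tool_pos: [0.563, 0.007, 0.139]
tcp_rot: [-1.248, 1.144, -1.146]
wrist_force: [-2.7, -0.7, 8.8]
width: 0.0
t 28.73 tcp [0.563 0.007 0.139] F [-2.7035 -0.718   8.7848] T [ 0.0517  0.5556 -0.0209] w 0.0 q [-0.0319  0.129   1.9423  0.      1.0688 -0.1189]
tool axes x [ 0.0869 -0.9962  0.0001] y [ 0.0016 -0.     -1.    ] z [0.9962 0.0869 0.0016]
green s lo/hi/mid -0.020120483717795293 0.029891068129631618 0.004885292205918162 strip w 0.00047989948251687454 white n 377 s 0.0014745108072635846 [-0.0064  0.0094]
```

View pics/w11c.png

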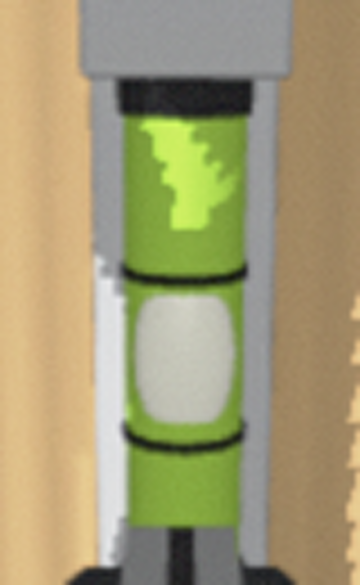

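View pics/s11.png

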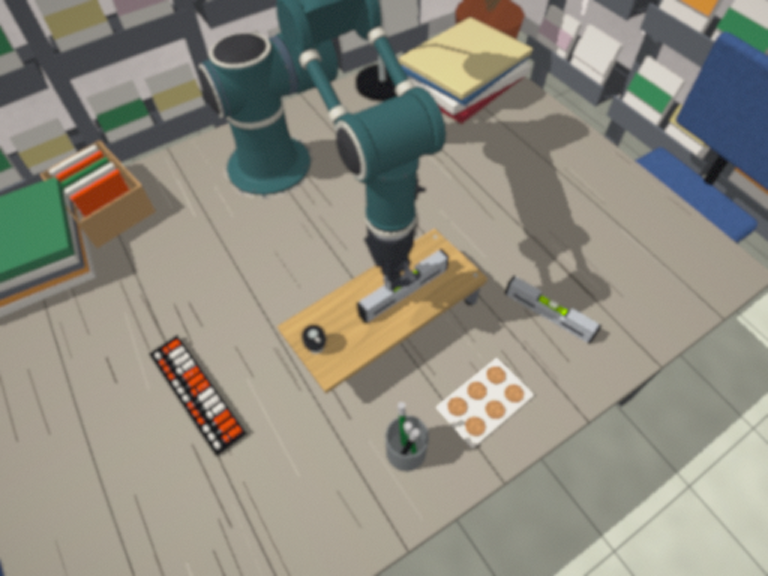

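The bubble is centred between the rings, at (185,358) in the crop with the rings at 275 and 440. The push is about 10 N and steady. The abacus, the card and the pot are at the same pixels as at the start.

```bash
python3 -c "
from workcell import workorder; print(workorder.finish_job())"
```

```text
the job is handed in; nothing more can be done
None
```

I handed the job in at about 29 s with the shelf levelled and the closed fingers still pressing the level down; the hand-in reports no verdict.

- **Placing:** I took the level farthest to the robot's left (y = 0.375; the others are at 0.207 and about 0.29). I set it down lengthwise on the bare board, about 40 mm from the board's middle towards the panel end, and let go.
- **Levelling:** I turned the knob about 2.2 rad clockwise in one grip. The bubble went from about 11 mm off to about the middle.
- **Pressing:** The push is on top of the level, 30 mm to the knob side of the vial's middle. The last readings were 8.8 to 10.8 N, plus the level's own weight of about 4 N. There is also a steady sideways force of about 3 N, but the fingers did not slip.

**Last checks:** The wrist close-up shows the bubble centred between the rings while pressed. My ray measurement of the same view put it 1.5 mm from the nominal middle, roughly 1 mm from the vial's measured one. The side camera gave about -2.4 mm while pressed, but from only four pixels, and the scene camera's view of the bubble was blocked by the fingers. I trusted the rings in the close-up.

The abacus, touch card and pen pot look unmoved in the last scene picture, but I compared them only by eye.

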